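# Put a galley away in the bench galley rack

## Task

Take the loaded galley by its pull and slide it into the empty left bay of the low galley rack, feeling for the hidden guide with its side so that it runs in gently without being forced, until it is fully home on the buffer and its front no longer stands proud of the rack. Then swing that bay's keeper down across its front as far as it goes. The three pieces stay in the galley, and the loupe, the ink tin and the tape roll stay where they are.

Things in the scene. Friction and masses are not known exactly. Their poses are not given: they have to be found in the camera images.
- rack: Low grey steel galley rack fixed to the bench, 358 mm wide, 136 deep, 44 high (a wood block and a whetstone lie on top, at the back), two bays side by side: the right one (middle at y = -171 mm) holds a galley behind its shut keeper, the left one is empty. Origin: bench level, front face, middle of the left mouth; x points into the bay, y left, z up. The galley must not press on it with over 15 N.
- bay_mouth (a point): Middle of the empty left bay's mouth at bench level (the rack's origin and axes). The mouth is 155 mm wide (y -77.5 to +77.5 mm) and 30 mm high. The bay has no floor: the galley slides on the bench top. Hidden inside are two rigid guides along x, 22 mm high, on one carrier, adjusted sideways to a setting of -12 to +12 mm that cannot be seen or measured and must be felt.
- fence (a point): Front end of the left guide (the fence) when its setting is 0: 20 mm behind the front face, inner face at y = +56.5 mm, bench level, rack's axes. This point does not show the real setting: the real inner face is at y = 56.5 mm + setting. The end is square; the fence runs on to the back of the bay.
- right_guide (a point): Front end of the right guide when the setting is 0: 78 mm behind the front face, inner face at y = -56.5 mm, bench level, rack's axes. It shares the fence's setting (real inner face at y = -56.5 mm + setting), so the galley has 3 mm of side play between the two. Its end is square too, with no lead-in: a galley that does not run along the fence may butt on it.
- bay_home (a point): Where the galley's origin lies when home: 63 mm behind the front face (60.5 to 69 allowed), bench level, rack's axes; sideways it is shifted by the guides' setting. The nose then meets a rubber buffer 123 mm behind the face, which gives 4 mm under 6 N and then is hard, and the galley's front wall is about 3 mm inside the face.
- galley: The galley to put away: shallow tray of folded steel sheet, 120 mm long (its x), 110 mm wide (its y), walls 20 mm high and 2.5 mm thick, 0.22 to 0.4 kg empty, about twice that loaded; drags on the bench with a few newtons. Origin: centre of the underside; -x is the front with the pull, +x the nose that goes in first.
- pull (a point): Middle of the galley's pull: a round steel bar 8 mm thick and 44 mm long, parallel to the galley's y, 13 mm above the galley's underside and 50 mm ahead of its front wall, on two 6 mm stems at y = +-20 mm. A finger fits from above between bar and front wall (46 mm clear). A side force on the nose turns the galley in the grip. Axes as the galley.
- keeper_knob (a point): Middle of the brass knob of the empty bay's keeper: 10 mm thick, 26 mm long, standing out to -x from 7 to 33 mm before the front face (this point: 20 mm before it), 40 mm from the keeper's pivot. The pivot is on the bay's left post, at y = +85 mm and 24 mm up in the rack's frame; the arm, a 4 x 10 mm bar, turns just before the face. Push the knob to swing it.
- keeper (a joint): Keeper angle: 0 upright (open), growing as it swings over to the right and down across the bay, 1.571 = level and shut, at its stop. It stays where it is left (about 1 N at the knob moves it) and cannot pass a galley that still stands proud of the rack.
- block: Wooden furniture block 30 x 100 x 17 mm, loose in the galley; origin centre of its underside.
- quoin_a: Iron quoin 18 x 53 x 18 mm, loose in the galley; origin centre of its underside.
- quoin_b: Second iron quoin 18 x 53 x 18 mm, loose in the galley; origin centre of its underside.
- loupe: Black stand loupe, 40 mm across, 40 mm high, bystander; origin centre of its underside.
- ink_tin: Round ink tin, 88 mm across, 47 mm high, bystander; origin centre of its underside.
- tape: Roll of tape lying flat, 116 mm across, 18 mm high, bystander; origin centre of its underside.
Things that resemble listed ones, but are neither listed nor needed, are in the scene too. What is shaped like the quoin_b but orange or yellow is not meant.

How it is judged:
By the outcome, as a careful person would: the job done as asked, in the order asked, and still so for the second after the job is handed in, with the robot touching nothing.
It also fails if it takes over 72 s, if anything falls off the work surface, if the arm or the gripper's body presses on something with over 40 N, if the wrist force passes 120 N, or if a joint passes its speed limit or range.

## Robot

A 6-joint arm with a two-finger parallel gripper is mounted at the origin on a cart in front of the work surface, level with it; the furniture and walls round the work are solid. World frame = base frame: x ahead of the robot, y to its left, z up, the work surface at z = 0. Lengths are in m, angles in rad, forces in N, time in s.
With the tool pointing down it reaches from about 0.375 to 0.9 m from the base axis. Payload 3.1 kg.
Tool frame: the origin (TCP) lies at the centre of the arm's flange, where the gripper is bolted on; the fingertips stand robot.tip_extent ahead of it and the grasp point (between the pads) lies 164 mm ahead of it (robot.tip_extent is the distance from the TCP to the fingertips, in m); z points along the fingers, y is the line along which they close (so a half turn about z gives the same grasp; the last joint's range is limited). The gripper opens to 87 mm and grips with 3 to 60 N. Pads are 19 mm wide; open, the fingers measure 117 mm over their backs; the gripper's body (75 mm by 190 mm) begins 51 mm behind the grasp point.
Start: joints at [-1.313, 0.527, 1.433, -0, 1.181, -0.178], TCP at [0.264, -0.567, 0.405] pointing down, gripper open.
Joint ranges: [-3.08, 3.08], [-0.75, 2.2], [0.22, 2.44], [-1.43, 4.57], [0, 2.65], [-2.85, 2.85]. Speed limits (rad/s): [2.79, 2.79, 3.14, 3.14, 3.14, 3.14].

## Interface

Orientations are given as a unit quaternion [x, y, z, w].
In Python, from rig import get_obs, camera, hand_in, cut_out, robot gives the robot as it stands.
- The arm moves only by the tool step_arm, never from a script. Its argument "rows" is a list of rows, each a list of 6 numbers: the shift along the world's x, y, z in m, then the turn, a rotation vector about the world's x, y, z in degrees. A call has 1 to 12 rows; each row shifts and turns the commanded pose from where the row before left it; what a row does not reach is not made up. A row lasts 1/8 s, in which the tool goes at most 62.5 mm and 10.7 degrees, less where a joint would pass 70% of its speed; a pose out of reach is approached as far as the arm can. A call is refused whole if a number of a shift passes 0.0625 or a number of a turn 10.7, either way. A call with a gripper value outside its range is refused whole. "jaw" is the finger opening in m, from 0 to 0.087, set as the call begins (left out, the last holds). The fingers move at their own pace and stop on an object; "squeeze" is the grip in N (left out, the last holds). Time passes only in rows, so rows that do not move let the fingers close. It gives the time, the measured TCP pose, the force, the opening and the grip force at its end, in the units of the state.
- get_obs(): the state, without advancing time (a new reading comes with each control period).
- camera(name): name is "side" or "top" or "wrist"; returns a dict with "pixels" (400x640x3 uint8, blue, green, red), "depth" (400x640 float32, m along the optical axis (not along the pixel's ray), 0 where there is no reading), "fov_y" (degrees; the focal length in pixels is half the picture's height over the tangent of half this angle, whatever the lens; pixels are square), "cx", "cy" (the principal point, pixels), "extrinsics" (4x4, takes a point from camera to world coordinates); the wrist camera has in their place "mount" (4x4, takes a point from camera to tool coordinates, whose origin is the TCP and whose axes are the flange's). Camera axes: x right, y up, looking along -z (the intrinsics and any distortion apply to the point x, -y, -z); pixel columns grow to the right and rows downward; lengths in m; the calibration is good to about 2 mm. A picture is of the moment at which its call begins: read the wrist's pose just before it.
- hand_in(): hands the job in; it is judged then, once.
Trained networks look in the newest picture that a camera, given by its name, has taken for a name from the list of things; names that differ only in an ending like _2 or _b are one class to them, and where a whole thing is asked for, a point or a joint stands for the part that bears it (a point fixed in the world has none). Each returns a list of dicts, best first, with "confidence" (0 to 1); they miss things now and then, are a little off and sometimes report something else, mostly with a low value. They report only what shows in the picture. A call takes as long as a camera call. They do not tell look-alikes from the thing itself.
- cut_out(label, camera): "region" (400x640 bool, what is visible of it) and "extent" ([centre column, centre row, width, height] in pixels, round what is visible of it).
The state is a dict: "time": time; "q": joint angles; "joint_velocities": joint speeds; "joint_torque": joint torques, N m; "position": TCP position; "tool_rot": TCP orientation; "ft_force": force on the tool from outside, world axes, zero at the start; "moment": the same for the moment, N m; "grip_width": finger opening in m; "grip_force": force on a finger pad.
Only numpy, scipy, OpenCV 4.12 (cv2) and the standard library are available. Lean on these libraries where they do the work, as an engineer would, in place of code of your own. Each camera call takes 0.05 s, during which the arm holds its last target. There are 200 camera calls.

## Working session

There is one attempt and no reset: what is moved stays moved. The work goes in short steps, Python scripts to look and compute and a tool call to move; the robot and the scene stay as the last step left them, time stands still between calls to the robot, and variables do not carry over. Pictures are saved under pics/ and viewed, at most 10 in all, crops included, and the job is handed in when it is done.

Besides the shell and the picture viewer there is one more tool, called after ">>>" as a command line: name --pt "numbers of a row" for each row, then --argument value for the rest. step_arm: Moves the arm, as the interface text tells. Its arguments: {"type":"object","properties":{"rows":{"type":"array"},"jaw":{"type":"number"},"squeeze":{"type":"number"}},"required":["rows"]}

```bash
mkdir -p pics; ls; cat > h.py <<'E'
import numpy as np, cv2
from rig import get_obs, camera, cut_out, robot
from scipy.spatial.transform import Rotation as R
def ext(c,o=None):
    if 'extrinsics' in c: return np.array(c['extrinsics'])
    T=np.eye(4);T[:3,:3]=R.from_quat(o['tool_rot']).as_matrix();T[:3,3]=o['position'];return T@np.array(c['mount'])
def cloud(c,o=None):
    f=200/np.tan(np.radians(c['fov_y'])/2);d=c['depth'];v,u=np.mgrid[:400,:640]
    P=np.stack([(u-c['cx'])/f*d,-(v-c['cy'])/f*d,-d,np.ones_like(d)],-1)@ext(c,o).T
    P=P[...,:3];P[d<=0]=np.nan;return P
E
python3 - <<'E'
from h import *
print({k:v for k,v in get_obs().items()}, robot.tip_extent)
for n in ['top','side']:
    c=camera(n);cv2.imwrite(f'pics/{n}0.png',c['pixels']);P=cloud(c);np.save(f'{n}P.npy',P)
    print(n,{k:c[k] for k in c if k not in('pixels','depth')})
    for l in ['rack','galley','pull','keeper_knob','keeper','block','quoin_a','loupe','ink_tin','tape']:
        for r in cut_out(l,n)[:3]:
            m=r['region'];print(n,l,round(r['confidence'],2),np.round(r['extent']),np.round(np.nanmedian(P[m],0),3),np.round(np.nanmin(P[m],0),3),np.round(np.nanmax(P[m],0),3))
E
```

```text
pics
{'time': 0.0, 'q': array([-1.31353537e+00,  5.28484352e-01,  1.43388659e+00, -1.54483095e-05,
        1.18141325e+00, -1.78484242e-01]), 'joint_velocities': array([-3.05289488e-04, -3.84457665e-04, -2.32380730e-03, -1.45573544e-03,
       -2.21576251e-05, -2.74054051e-04]), 'joint_torque': array([ 1.17744976e-04, -4.40041673e+01, -1.76595676e+01,  6.34273910e-02,
        5.80690254e-02, -1.61690405e-04]), 'position': array([ 0.26375029, -0.56624881,  0.40376504]), 'tool_rot': array([ 9.76358281e-01,  2.16155746e-01, -5.02866011e-05, -1.09463850e-03]), 'ft_force': array([-0.18653501,  0.90645147, -0.42386994]), 'moment': array([-0.06500868, -0.02281877, -0.00935731]), 'grip_force': 0.0, 'grip_width': 0.08682538050194286} 0.1822
top {'fov_y': 50.39283209396055, 'cx': 315.65922651849775, 'cy': 196.78639507672244, 'extrinsics': array([[ 0.00899055,  0.9967638 , -0.07988179,  0.42762142],
       [-0.99989229,  0.00803446, -0.01228214, -0.0755108 ],
       [-0.01160058,  0.07998361,  0.99672867,  1.50313264],
       [ 0.        ,  0.        ,  0.        ,  1.        ]])}
top rack 0.83
[... 2398 characters left out ...]
.85 [293. 232.  38.  21.] [0.585 0.024 0.017] [ 0.538 -0.008  0.002] [0.637 0.037 0.021]
side quoin_a 0.67 [321. 291.  18.  21.] [0.476 0.185 0.016] [0.462 0.156 0.   ] [0.493 0.209 0.02 ]
side quoin_a 0.65 [292. 252.  21.  10.] [0.572 0.089 0.018] [0.55  0.063 0.001] [0.598 0.104 0.022]
side quoin_a 0.6 [282. 280.  22.  20.] [0.572 0.173 0.015] [ 0.549  0.135 -0.003] [0.601 0.191 0.02 ]
side loupe 0.71 [347. 327.  18.  28.] [0.398 0.271 0.036] [ 0.379  0.243 -0.003] [0.42  0.282 0.041]
side ink_tin 0.78 [375. 151.  29.  23.] [ 0.444 -0.41   0.041] [ 0.405 -0.564 -0.004] [ 0.487 -0.39   0.048]
side tape 0.61 [302. 336.  56.  62.] [0.484 0.313 0.017] [ 0.429  0.233 -0.003] [0.545 0.362 0.022]
```

```bash
python3 - <<'E'
from h import *
a=cv2.imread('pics/top0.png');b=cv2.imread('pics/side0.png')
x=cv2.resize(a[110:270,180:480],None,fx=2.66,fy=2.66,interpolation=2)[:300*2]
cv2.imwrite('pics/topc.png',x[:,:800])
x=cv2.resize(b[120:370,180:440],None,fx=2.4,fy=2.4,interpolation=2);cv2.imwrite('pics/sidec.png',x)
E
```

```text
(no output)
```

View pics/topc.png

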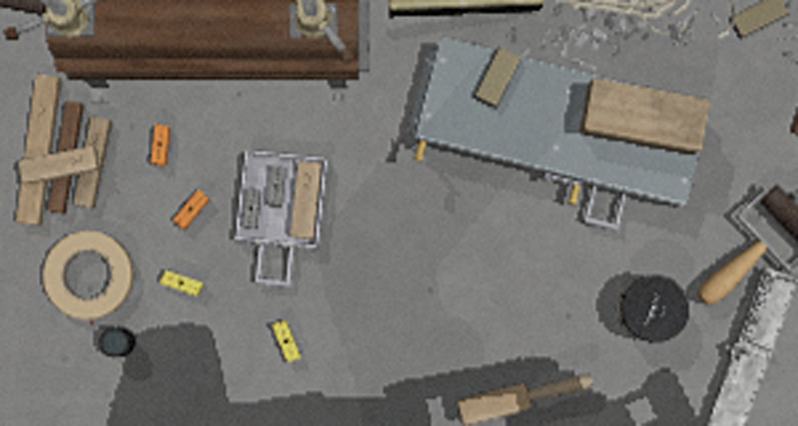

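View pics/sidec.png

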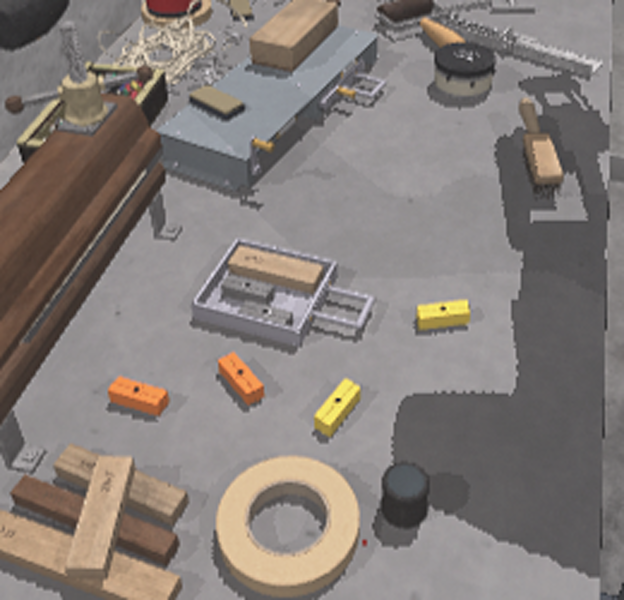

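The top crop shows the galley with its pull at (273,265), the rack's top at (560,130), the left knob at (421,150) and the right galley's pull at (603,208). These could be taken for the target: the shut-in right galley (603,208), and the tray at upper right (770,215), which holds no pieces. The loaded galley is the tray at (282,198) with a wood block and two grey quoins. The orange and yellow bars are decoys.

```bash
python3 - <<'E'
from h import *
for n in ['top','side']:
    P=np.load(n+'P.npy').reshape(-1,3)
    g=P[(P[:,0]>.55)&(P[:,0]<.84)&(P[:,1]>-.53)&(P[:,1]<-.1)&(P[:,2]>.037)&(P[:,2]<.05)]
    print(n,'rack top z',np.median(g[:,2]))
    r=cv2.minAreaRect((g[:,:2]*1000).astype(np.float32));print(r,cv2.boxPoints(r).tolist())
    g=P[(P[:,0]>.5)&(P[:,0]<.68)&(P[:,1]>-.02)&(P[:,1]<.125)&(P[:,2]>.008)&(P[:,2]<.028)]
    r=cv2.minAreaRect((g[:,:2]*1000).astype(np.float32));print('galley+pull',r,cv2.boxPoints(r).tolist())
    c=(np.load(n+'P.npy'))
from scipy.optimize import minimize
# top camera knob
import cv2
for n in ['top','side']:
    P=np.load(n+'P.npy');im=cv2.cvtColor(cv2.imread(f'pics/{n}0.png'),cv2.COLOR_BGR2HSV)
    m=(im[...,0]>12)&(im[...,0]<28)&(im[...,1]>130)&(P[...,0]>.5)&(P[...,0]<.7)&(P[...,1]<-.1)&(P[...,1]>-.4)
    for s in ((P[...,1]>-.2),(P[...,1]<-.2)): print(n,'knob',(m&s).sum(),np.nanmedian(P[m&s],0),np.nanmin(P[m&s],0),np.nanmax(P[m&s],0))
E
```

```text
top rack top z 0.04404973757148223
((713.380615234375, -288.6873474121094), (426.78155517578125, 167.8294219970703), 75.0334701538086) [[577.203369140625, -473.1678771972656], [739.3394775390625, -516.5106201171875], [849.557861328125, -104.20681762695312], [687.4217529296875, -60.86407470703125]]
galley+pull ((575.5433959960938, 55.852516174316406), (125.2139892578125, 149.47828674316406), 84.83765411376953) [[495.4741516113281, 0.22435760498046875], [644.3461303710938, -13.225410461425781], [655.6126708984375, 111.48067474365234], [506.74066162109375, 124.9304428100586]]
side rack top z 0.04313381252985182
((690.6552124023438, -316.8818664550781), (362.3789978027344, 144.1914825439453), 76.81587982177734) [[579.1339111328125, -476.8519287109375], [719.5247802734375, -509.7392578125], [802.176513671875, -156.91180419921875], [661.78564453125, -124.02447509765625]]
galley+pull ((573.6126098632812, 51.15458679199219), (112.67515563964844, 150.1143341064453), 83.83189392089844) [[492.93670654296875, 3.2077407836914062], [642.1820068359375, -12.921432495117188], [654.2885131835938, 99.10143280029297], [505.043212890625, 115.23060607910156]]
top knob 4 [ 0.63788655 -0.13121004  0.06932859] [ 0.63782928 -0.13293354  0.06837843] [ 0.65865962 -0.12616227  0.06971915]
  return np.nanmean(a, axis, out=out, keepdims=keepdims)
Traceback (most recent call last):
ValueError: zero-size array to reduction operation fmin which has no identity
```

>>> step_arm --pt "0.015 0.0565 0 0 0 5.4" --pt "0.015 0.0565 0 0 0 5.4" --pt "0.015 0.0565 0 0 0 5.4" --pt "0.015 0.0565 0 0 0 5.4" --pt "0.015 0.0565 0 0 0 5.4" --pt "0.015 0.0565 0 0 0 5.4" --pt "0.015 0.0565 0 0 0 5.4" --pt "0.015 0.0565 0 0 0 5.4" --pt "0.015 0.0565 0 0 0 5.4" --pt "0.015 0.0565 0 0 0 5.4" --pt "0.015 0.0565 0 0 0 5.4" --pt "0 0 0 0 0 0" --jaw 0.087

```text
time: 2.6
position: [0.4291, 0.0585, 0.405]
tool_rot: [0.738, 0.674, 0.001, 0.0]
ft_force: [1.0, -0.5, 0.1]
grip_width: 0.0871
grip_force: 0.0
```

```bash
python3 - <<'E'
from h import *
o=get_obs();c=camera('wrist');cv2.imwrite('pics/w1.png',c['pixels']);P=cloud(c,o);np.save('w1P.npy',P)
print(o['position'],o['q'],R.from_quat(o['tool_rot']).as_matrix()[:,1],c['mount'])
for l in ['galley','pull','block','quoin_a']:
    for r in cut_out(l,'wrist')[:3]:
        m=r['region'];print(l,round(r['confidence'],2),np.round(r['extent']),np.round(np.nanmedian(P[m],0),3),np.round(np.nanmin(P[m],0),3),np.round(np.nanmax(P[m],0),3))
E
```

```text
[0.42907133 0.05848643 0.40501287] [-1.23945216e-01  2.69255179e-01  1.89154970e+00  8.11287315e-04
  9.79674545e-01 -3.38735927e-02] [ 0.99590488 -0.09040009  0.00113527] [[ 3.46685238e-04  9.58028701e-01  2.86672090e-01  7.85731773e-02]
 [ 9.99999789e-01 -1.74725175e-04 -6.25430375e-04  7.77169745e-05]
 [-5.49091419e-04  2.86672246e-01 -9.58028560e-01  1.89967609e-02]
 [ 0.00000000e+00  0.00000000e+00  0.00000000e+00  1.00000000e+00]]
galley 0.98 [444. 171. 167.  95.] [0.582 0.061 0.004] [ 0.474 -0.012 -0.001] [0.666 0.108 0.025]
pull 0.92 [444. 171. 170.  99.] [0.581 0.06  0.004] [ 0.474 -0.018 -0.001] [0.666 0.109 0.025]
block 0.77 [462. 198.  93.  28.] [0.586 0.019 0.019] [ 0.538 -0.002  0.002] [0.639 0.036 0.022]
quoin_a 0.94 [450.  60.  52.  41.] [0.573 0.168 0.018] [ 0.549  0.146 -0.   ] [0.599 0.19  0.021]
quoin_a 0.91 [300. 193.  42.  35.] [0.402 0.041 0.018] [ 0.377  0.017 -0.   ] [0.428 0.058 0.021]
quoin_a 0.83 [478. 166.  57.  19.] [0.604 0.057 0.02 ] [0.58  0.043 0.002] [0.644 0.067 0.023]
```

View pics/w1.png

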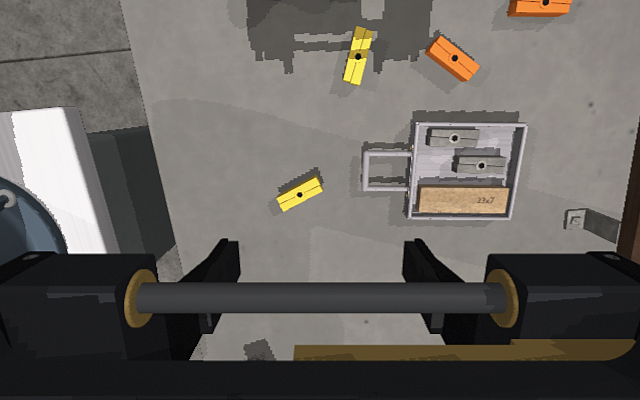

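The wrist view confirms the choice: a tray at (468,170) holding a wood block and two grey quoins, with its pull bar at (367,170). A yellow look-alike lies clear of it at (300,195).

```bash
python3 - <<'E'
from h import *
from scipy.optimize import minimize
P=np.load('w1P.npy');Q=P[90:240,350:540].reshape(-1,3);Q=Q[~np.isnan(Q[:,0])]
rim=Q[(Q[:,2]>.017)&(Q[:,2]<.0245)][:,:2]; bar=Q[(Q[:,0]<.52)&(Q[:,2]>.008)&(Q[:,2]<.022)]
print('bar',len(bar),bar.mean(0),bar.min(0),bar.max(0))
def f(p):
    c,s=np.cos(p[2]),np.sin(p[2]);d=rim-p[:2];x=c*d[:,0]+s*d[:,1];y=-s*d[:,0]+c*d[:,1]
    e=np.minimum(np.abs(np.abs(x)-58.75e-3)+np.maximum(abs(y)-.055,0),np.abs(np.abs(y)-53.75e-3)+np.maximum(abs(x)-.06,0))
    return np.minimum(e,.004).mean()*1000
best=min((minimize(f,[.598+a,.052+b,np.radians(t)],method='Nelder-Mead',options=dict(xatol=1e-5,fatol=1e-5,initial_simplex=[[.598+a,.052+b,np.radians(t)],[.606+a,.052+b,np.radians(t)],[.598+a,.06+b,np.radians(t)],[.598+a,.052+b,np.radians(t+4)]])) for a in(-.005,0,.005) for b in(-.005,0,.005) for t in(-8,-5,-2)),key=lambda r:r.fun)
p=best.x;print(p[:2],np.degrees(p[2]),best.fun,len(rim));c,s=np.cos(p[2]),np.sin(p[2])
print('pull',p[:2]-.11*np.array([c,s]))
for n in('top','side'):  # rack front/left edges by minarea in restricted box
    P=np.load(n+'P.npy').reshape(-1,3);g=P[(abs(P[:,2]-.0435)<.004)&(P[:,0]>.55)&(P[:,0]<.815)&(P[:,1]>-.53)&(P[:,1]<-.1)][:,:2]
    th=np.radians(-13.2)
    for it in range(3):
        ex=np.array([np.cos(th),np.sin(th)]);ey=np.array([-ex[1],ex[0]]);X=g@ex;Y=g@ey
        ok=(Y>np.median(Y)-.16)&(Y<np.median(Y)+.16)
        b=np.round(Y[ok]/.006).astype(int);fx=[];fy=[]
        for k in np.unique(b):
            v=np.sort(X[ok][b==k]); v=v[v>np.median(X)-.09]
            if len(v)>4: fx.append(v[0]);fy.append(k*.006)
        k=np.polyfit(fy,fx,1);r=np.array(fx)-np.polyval(k,fy);w=abs(r)<.004;k=np.polyfit(np.array(fy)[w],np.array(fx)[w],1);th-=np.arctan(k[0])
    ex=np.array([np.cos(th),np.sin(th)]);ey=np.array([-ex[1],ex[0]]);X=g@ex;Y=g@ey
    inb=(X>np.median(X)-.05)&(X<np.median(X)+.04);print(n,'yaw',np.degrees(th),'front',np.polyval(k,np.median(Y)),np.percentile(X,[.3,1,3]),'Y',np.percentile(Y[inb],[.2,.5,1,99,99.5,99.8]),'width',np.ptp(Y[inb]))
E
```

```text
bar 632 [0.4913398  0.05860831 0.0167961 ] [0.4741206  0.0335872  0.01269835] [0.5198238  0.08270171 0.01971723]
[0.58812091 0.04871303] -5.626915283582958 3.1933055387330307 5885
pull [0.47865095 0.05949857]
top yaw -13.99074731171836 front 0.6813275570527325 [0.6800824  0.68075781 0.68263779] Y [-0.31891926 -0.31824314 -0.31592438  0.03743808  0.03894064  0.03975131] width 0.36095508077398025
side yaw -14.0272045130422 front 0.6801450464733498 [0.67704665 0.67855415 0.68034297] Y [-0.32051423 -0.31766751 -0.31425394  0.03851803  0.03960963  0.04025009] width 0.3618232071180936
```

>>> step_arm --pt "0.025 0.0005 -0.02 0 0 0" --pt "0.025 0.0005 -0.03 0 0 0" --pt "0 0 -0.04 0 0 0" --pt "0 0 -0.04 0 0 0" --pt "0 0 -0.03 0 0 0" --pt "0 0 -0.02 0 0 0" --pt "0 0 0 0 0 0" --jaw 0.04

```text
time: 3.72
position: [0.4786, 0.0543, 0.2236]
tool_rot: [0.742, 0.67, -0.001, -0.001]
ft_force: [-0.3, 0.5, 1.0]
grip_width: 0.0404
grip_force: 0.0
```

```bash
python3 - <<'E'
from h import *
o=get_obs();c=camera('wrist');cv2.imwrite('pics/w2.png',c['pixels']);print(o['position'],R.from_quat(o['tool_rot']).as_matrix()[:,1:],o['ft_force'])
E
```

```text
[0.47856527 0.0543067  0.22356066] [[ 9.94835636e-01 -3.50298342e-03]
 [-1.01437995e-01  3.47389723e-04]
 [-3.52015306e-03 -9.99993804e-01]] [-0.3199333   0.47760971  0.9751823 ]
```

View pics/w2.png

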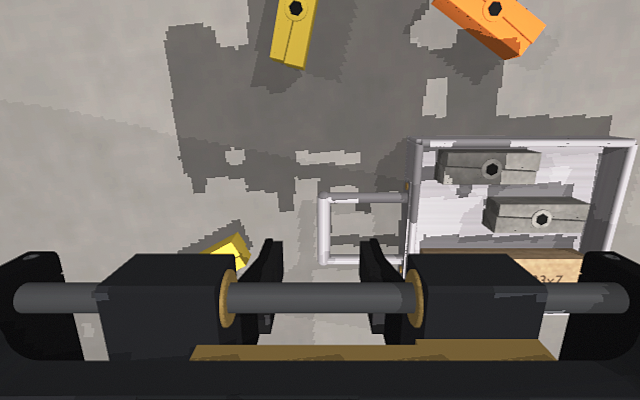

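The bar at column 323 lies midway between the fingers (282 and 362), and the left finger will drop into the gap in front of the wall. y is 5 mm low, so I correct that and go down.

>>> step_arm --pt "0 0.005 -0.012 0 0 0" --pt "0 0 -0.012 0 0 0" --pt "0 0 -0.012 0 0 0" --pt "0 0 0 0 0 0"

```text
time: 4.28
position: [0.4785, 0.0611, 0.1878]
tool_rot: [0.741, 0.672, -0.001, -0.001]
ft_force: [-0.8, -0.0, 0.2]
grip_width: 0.04
grip_force: 0.0
```

>>> step_arm --pt "0 0 0 0 0 0" --pt "0 0 0 0 0 0" --pt "0 0 0 0 0 0" --jaw 0.0 --squeeze 25

```text
time: 4.65
position: [0.4789, 0.061, 0.1891]
tool_rot: [0.741, 0.672, 0.0, 0.0]
ft_force: [-0.2, -0.7, 0.2]
grip_width: 0.0178
grip_force: 0.0
```

>>> step_arm --pt "0 0 0 0 0 0" --pt "0 0 0 0 0 0" --pt "0 0 0 0 0 0"

```text
time: 5.03
position: [0.4793, 0.0609, 0.189]
tool_rot: [0.741, 0.672, 0.001, 0.001]
ft_force: [1.8, -1.0, 2.5]
grip_width: 0.0068
grip_force: 25.0
```

>>> step_arm --pt "0 0 0 0 0 0" --pt "0 -0.008 0 0 0 0" --pt "0.001 -0.016 0 0 0 -1" --pt "0.001 -0.02 0 0 0 -1" --pt "0.001 -0.02 0 0 0 -1" --pt "0.001 -0.02 0 0 0 -1" --pt "0.001 -0.02 0 0 0 -1" --pt "0.001 -0.02 0 0 0 -1" --pt "0.001 -0.02 0 0 0 -1" --pt "0 -0.02 0 0 0 -1" --pt "0 -0.02 0 0 0 0" --pt "0 -0.016 0 0 0 0" --squeeze 60

```text
time: 6.52
position: [0.4841, -0.1382, 0.1887]
tool_rot: [0.786, 0.619, -0.001, -0.003]
ft_force: [0.0, 7.1, 7.0]
grip_width: 0.0061
grip_force: 60.5
```

```bash
cat > gal.py <<'E'
from h import *
import sys
from scipy.optimize import minimize
O=np.array([.6472,-.2170]);th=np.radians(-14.0);ex=np.array([np.cos(th),np.sin(th)]);ey=np.array([-ex[1],ex[0]])
o=get_obs();T=R.from_quat(o['tool_rot']).as_matrix();d=np.array(o['position'][:2])-O
print('tcp',np.round(o['position'],4),'rack xy',np.round([d@ex*1e3,d@ey*1e3],1),'yaw tool y',np.degrees(np.arctan2(T[1,1],T[0,1])).round(2),'tilt',T[:2,2].round(4),'F rack',np.round([o['ft_force'][:2]@ex,o['ft_force'][:2]@ey,o['ft_force'][2]],1),'M',np.round(o['moment'],2),'g',o['grip_width'],o['time'])
def tray(name):
    c=camera(name);P=cloud(c,o);r=cut_out('galley',name)
    b=np.array(o['position'][:2])+.11*T[:2,1]
    best=[]
    for k in r:
        Q=P[k['region']];Q=Q[~np.isnan(Q[:,0])]
        Q=Q[(Q[:,2]>.016)&(Q[:,2]<.0255)][:,:2]
        Q=Q[np.linalg.norm(Q-b,axis=1)<.1]
        if len(Q)>60: best.append(Q)
    if not best: print('no galley',name);return c,P
    rim=max(best,key=len)
    def f(p):
        cc,s=np.cos(p[2]),np.sin(p[2]);e=rim-p[:2];x=cc*e[:,0]+s*e[:,1];y=-s*e[:,0]+cc*e[:,1]
        e=np.minimum(abs(abs(x)-.05875)+np.maximum(abs(y)-.055,0),abs(abs(y)-.05375)+np.maximum(abs(x)-.06,0))
        return np.minimum(e,.004).mean()*1000
    t0=np.arctan2(T[1,1],T[0,1]);rs=[]
    for a in(-.005,0,.005):
      for bb in(-.005,0,.005):
        for t in(-.05,0,.05):
          p0=np.array([b[0]+a,b[1]+bb,t0+t]);rs.append(minimize(f,p0,method='Nelder-Mead',options=dict(initial_simplex=[p0,p0+[.006,0,0],p0+[0,.006,0],p0+[0,0,.06]])))
    p=min(rs,key=lambda q:q.fun);d=p.x[:2]-O
    print(name,'galley rack xy',np.round([d@ex*1e3,d@ey*1e3],1),'yaw rel rack',(np.degrees(p.x[2]-th)).round(2),'res',round(p.fun,2),len(rim))
    return c,P
E
cat > a.py <<'E'
from gal import *
for n in ('top','side','wrist'):
    c,P=tray(n);cv2.imwrite(f'pics/{n}3.png',c['pixels']);np.save(n+'P3.npy',P)
E
python3 a.py
```

```text
tcp [ 0.4841 -0.1382  0.1887] rack xy [-177.3   37. ] yaw tool y -13.57 tilt [-0.0055  0.004 ] F rack [-1.7  6.9  7. ] M [ 1.2  -0.12  0.36] g 0.006067809338359496 6.525
no galley top
side galley rack xy [-69.2  39.1] yaw rel rack 2.32 res 1.84 225
wrist galley rack xy [-68.9  39.6] yaw rel rack 2.09 res 1.62 4973
```

View pics/wrist3.png

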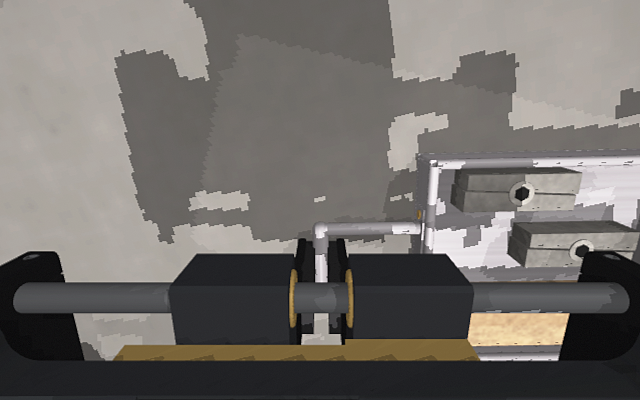

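```bash
python3 - <<'E'
from gal import *
for n in ('wrist','top','side'):
    P=np.load(n+'P3.npy').reshape(-1,3);P=P[~np.isnan(P[:,0])];L=np.c_[(P[:,:2]-O)@ex,(P[:,:2]-O)@ey,P[:,2]]*1e3
    t=L[(abs(L[:,2]-44)<4)&(L[:,0]>-15)&(L[:,0]<140)&(L[:,1]>-290)&(L[:,1]<110)]
    if len(t)<50: print(n,len(t));continue
    fx=[]
    for y in range(-250,90,10):
        s=t[(abs(t[:,1]-y)<5)][:,0]
        if len(s)>8: fx.append((y,np.percentile(s,2)))
    fx=np.array(fx);k=np.polyfit(fx[:,0],fx[:,1],1);r=fx[:,1]-np.polyval(k,fx[:,0]);w=abs(r)<2.5
    k=np.polyfit(fx[w,0],fx[w,1],1)
    s=t[(t[:,0]>15)&(t[:,0]<60)]
    print(n,'front x at y0',k[1].round(2),'slope deg',np.degrees(k[0]).round(2),'left edge',np.percentile(s[:,1],[98,99,99.7]).round(1),'z',np.median(t[:,2]).round(1),len(t),fx[w].min(0),fx[w].max(0))
E
```

```text
tcp [ 0.4847 -0.1392  0.1889] rack xy [-176.5   36.2] yaw tool y -13.58 tilt [-0.0033  0.001 ] F rack [-0.4 -0.9  6.3] M [-0.14  0.2   0.11] g 0.005951320459476445 6.825
wrist 0
top front x at y0 2.24 slope deg 0.17 left edge [86.5 90.1 93.2] z 44.0 2296 [-2.50000000e+02  1.78596767e-01] [70.          3.79452535]
side front x at y0 0.79 slope deg 0.15 left edge [88.7 91.8 93.1] z 43.1 1825 [-240.           -1.27079853] [30.          2.30347026]
```

The wrist view shows the bar held at (322,290) and the quoins still in the tray at (520,190) and (580,250). Next I shift to the right of the earliest possible fence position, still outside the mouth.

>>> step_arm --pt "-0.0025 -0.01 0 0 0 -1" --pt "-0.0025 -0.01 0 0 0 -1" --pt "-0.0025 -0.01 0 0 0 -0.2" --pt "-0.0025 -0.01 0 0 0 0" --pt "-0.0025 -0.0105 0 0 0 0" --pt "0 0 0 0 0 0"

```text
time: 7.58
position: [0.4722, -0.1893, 0.1889]
tool_rot: [0.797, 0.603, -0.001, -0.002]
ft_force: [-0.2, 1.2, 6.0]
grip_width: 0.0063
grip_force: 60.3
```

```bash
python3 - <<'E'
from gal import *
for n in ('top','side','wrist'): tray(n)
E
```

```text
tcp [ 0.4722 -0.1893  0.1889] rack xy [-176.5  -15.5] yaw tool y -15.78 tilt [-0.0033  0.002 ] F rack [-0.5  1.1  6. ] M [0.24 0.02 0.23] g 0.006334161870528465 7.575
no galley top
side galley rack xy [-69.2 -14.7] yaw rel rack 0.16 res 1.78 212
wrist galley rack xy [-67.7 -15.8] yaw rel rack 0.54 res 1.65 5396
```

>>> step_arm --pt "0.004 -0.001 0.001 0 0 0" --pt "0.008 -0.002 0 0 0 0" --pt "0.008 -0.002 0 0 0 0" --pt "0.008 -0.002 0 0 0 0" --pt "0 0 0 0 0 0"

```text
time: 8.5
position: [0.503, -0.1973, 0.1898]
tool_rot: [0.798, 0.603, 0.001, 0.002]
ft_force: [1.5, -0.2, -3.2]
grip_width: 0.0065
grip_force: 60.0
```

```bash
python3 - <<'E'
from gal import *
for n in ('side','wrist'): tray(n)
E
```

```text
tcp [ 0.503  -0.1973  0.1898] rack xy [-144.7  -15.8] yaw tool y -15.83 tilt [ 0.0039 -0.0022] F rack [ 1.5  0.2 -3.2] M [-0.03 -0.31  0.02] g 0.006480338073459753 8.5
side galley rack xy [-35.1 -19.2] yaw rel rack -1.66 res 1.65 137
wrist galley rack xy [-34.5 -20. ] yaw rel rack -1.21 res 1.68 5129
```

>>> step_arm --pt "0.0004 0.0015 0 0 0 0.7" --pt "0.0004 0.0015 -0.0004 0 0 0.7" --pt "0.008 -0.002 0 0 0 0" --pt "0.008 -0.002 0 0 0 0" --pt "0.008 -0.002 0 0 0 0" --pt "0 0 0 0 0 0"

```text
time: 9.45
position: [0.5277, -0.2, 0.1894]
tool_rot: [0.79, 0.613, 0.001, 0.002]
ft_force: [2.5, -0.7, -3.6]
grip_width: 0.0057
grip_force: 60.0
```

```bash
python3 - <<'E'
from gal import *
for n in ('side','wrist'): tray(n)
E
```

```text
tcp [ 0.5277 -0.2     0.1894] rack xy [-120.1  -12.4] yaw tool y -14.41 tilt [ 0.0034 -0.0018] F rack [ 2.6 -0.1 -3.6] M [-0.03 -0.27  0.04] g 0.005710929197339138 9.45
side galley rack xy [-10.7 -13.6] yaw rel rack -0.69 res 1.26 100
wrist galley rack xy [ -9.6 -14.3] yaw rel rack 0.51 res 1.82 4872
```

>>> step_arm --pt "0.008 -0.002 0 0 0 0" --pt "0.0002 0.001 0 0 0 0" --pt "0.0003 0.001 0 0 0 0" --pt "0.0002 0.001 0 0 0 0"

```text
time: 10.15
position: [0.535, -0.1987, 0.1894]
tool_rot: [0.79, 0.613, 0.0, 0.0]
ft_force: [-0.1, -1.0, -2.4]
grip_width: 0.006
grip_force: 60.0
```

>>> step_arm --pt "0.0003 0.001 0 0 0 0" --pt "0.0002 0.001 0 0 0 0" --pt "0.0003 0.001 0 0 0 0"

```text
time: 10.52
position: [0.5358, -0.1956, 0.1895]
tool_rot: [0.79, 0.613, 0.0, 0.0]
ft_force: [-0.7, -1.5, -2.5]
grip_width: 0.0059
grip_force: 60.2
```

>>> step_arm --pt "0.0003 0.001 0 0 0 0" --pt "0.0002 0.001 0 0 0 0" --pt "0.0003 0.001 0 0 0 0"

```text
time: 10.9
position: [0.5365, -0.1926, 0.1894]
tool_rot: [0.79, 0.613, 0.0, 0.0]
ft_force: [-0.9, -2.3, -2.2]
grip_width: 0.0061
grip_force: 60.3
```

```bash
python3 - <<'E'
from gal import *
for n in ('side','wrist'): tray(n)
E
```

```text
tcp [ 0.5365 -0.1926  0.1894] rack xy [-113.3   -3.1] yaw tool y -14.45 tilt [ 0.0001 -0.    ] F rack [-0.4 -2.5 -2.2] M [-0.34 -0.03 -0.38] g 0.006090739667162972 10.9
side galley rack xy [-5.  -8.7] yaw rel rack -2.48 res 1.06 83
wrist galley rack xy [ -4.3 -10. ] yaw rel rack -2.67 res 1.69 3736
```

>>> step_arm --pt "0.0003 0.001 0 0 0 0" --pt "0.0002 0.001 0 0 0 0" --pt "0.0003 0.001 0 0 0 0"

```text
time: 11.48
position: [0.5372, -0.1895, 0.1893]
tool_rot: [0.79, 0.613, -0.0, -0.0]
ft_force: [-1.2, -2.3, -3.5]
grip_width: 0.0064
grip_force: 60.3
```

```bash
python3 - <<'E'
from gal import *
for n in ('side','wrist'): tray(n)
E
```

```text
tcp [ 0.5372 -0.1895  0.1893] rack xy [-1.134e+02  1.000e-01] yaw tool y -14.44 tilt [-0.0001  0.0001] F rack [-0.6 -2.5 -3.5] M [-0.41  0.04 -0.36] g 0.006350454832070301 11.475
side galley rack xy [-5.  -5.2] yaw rel rack -2.11 res 1.43 94
wrist galley rack xy [-4.4 -7.2] yaw rel rack -2.9 res 1.71 3754
```

>>> step_arm --pt "0 0 0 0 0 0.6" --pt "0 0 0 0 0 0.6" --pt "0 0 0 0 0 0.6" --pt "0 0 0 0 0 0.6"

```text
time: 12.18
position: [0.5372, -0.1896, 0.1893]
tool_rot: [0.777, 0.629, -0.0, -0.0]
ft_force: [-0.8, -2.2, -2.6]
grip_width: 0.006
grip_force: 60.3
```

>>> step_arm --pt "0.0003 0.001 0 0 0 0" --pt "0.0002 0.001 0 0 0 0" --pt "0.0003 0.001 0 0 0 0"

```text
time: 12.55
position: [0.538, -0.1864, 0.1893]
tool_rot: [0.777, 0.629, -0.0, -0.0]
ft_force: [-0.2, -1.7, -2.1]
grip_width: 0.0063
grip_force: 60.3
```

```bash
python3 - <<'E'
from gal import *
for n in ('side','wrist'): tray(n)
E
```

```text
tcp [ 0.538  -0.1864  0.1893] rack xy [-113.3    3.2] yaw tool y -12.03 tilt [-0.0001  0.0001] F rack [ 0.2 -1.7 -2.1] M [-0.3   0.08 -0.29] g 0.0063341766356315235 12.55
side galley rack xy [-5.   2.4] yaw rel rack -0.25 res 1.24 83
wrist galley rack xy [-4.3  0.4] yaw rel rack -0.79 res 1.65 3615
```

>>> step_arm --pt "0.0003 0.001 0 0 0 0.2" --pt "0.0002 0.001 0 0 0 0.1" --pt "0.0003 0.001 0 0 0 0"

```text
time: 13.12
position: [0.5389, -0.1835, 0.1893]
tool_rot: [0.776, 0.631, -0.0, 0.0]
ft_force: [-0.0, -1.0, -2.4]
grip_width: 0.006
grip_force: 60.3
```

>>> step_arm --pt "0.0003 0.001 0 0 0 0" --pt "0.0002 0.001 0 0 0 0" --pt "0.0003 0.001 0 0 0 0"

```text
time: 13.5
position: [0.5392, -0.1807, 0.1893]
tool_rot: [0.776, 0.631, -0.001, -0.0]
ft_force: [-3.3, -5.2, -1.7]
grip_width: 0.0063
grip_force: 60.6
```

```bash
python3 - <<'E'
from gal import *
for n in ('side','wrist'): tray(n)
E
```

```text
tcp [ 0.5392 -0.1807  0.1893] rack xy [-113.6    9.1] yaw tool y -11.73 tilt [-0.0014  0.0001] F rack [-1.9 -5.8 -1.7] M [-0.81  0.48 -0.48] g 0.006282015698632747 13.5
side galley rack xy [-5.4  6.6] yaw rel rack -1.1 res 1.4 92
no galley wrist
```

>>> step_arm --pt "-0.0002 -0.001 0 0 0 0.5" --pt "-0.0002 -0.001 0 0 0 0.5" --pt "0 0 0 0 0 0"

```text
time: 14.08
position: [0.5392, -0.1826, 0.1893]
tool_rot: [0.77, 0.638, -0.0, -0.0]
ft_force: [-2.6, -2.7, -1.7]
grip_width: 0.0064
grip_force: 60.7
```

```bash
python3 - <<'E'
from gal import *
for n in ('side','wrist'): tray(n)
E
```

```text
tcp [ 0.5392 -0.1826  0.1893] rack xy [-113.1    7.3] yaw tool y -10.72 tilt [-0.0003  0.0001] F rack [-1.9 -3.3 -1.7] M [-0.53  0.39 -0.4 ] g 0.006355453155281812 14.075
side galley rack xy [-4.6  5.4] yaw rel rack -1.02 res 1.26 87
wrist galley rack xy [-4.2  4.8] yaw rel rack -0.46 res 1.68 3674
```

>>> step_arm --pt "0.0029 -0.0006 0 0 0 0" --pt "0.0029 -0.0007 0 0 0 0" --pt "0.0029 -0.0006 0 0 0 0" --pt "0.0029 -0.0007 0 0 0 0"

```text
time: 14.78
position: [0.5484, -0.1843, 0.189]
tool_rot: [0.77, 0.638, -0.002, -0.004]
ft_force: [-9.4, -2.9, 2.5]
grip_width: 0.0059
grip_force: 60.8
```

>>> step_arm --pt "0.0029 -0.0006 0 0 0 0" --pt "0.0019 -0.0005 0 0 0 0" --pt "0 0 0 0 0 0"

```text
time: 15.15
position: [0.5535, -0.1856, 0.189]
tool_rot: [0.77, 0.638, -0.002, -0.004]
ft_force: [-7.7, -3.1, 1.3]
grip_width: 0.0061
grip_force: 60.8
```

```bash
python3 - <<'E'
from gal import *
for n in ('side','wrist'): tray(n)
E
```

```text
tcp [ 0.5535 -0.1856  0.189 ] rack xy [-98.5   7.8] yaw tool y -10.69 tilt [-0.0075  0.0029] F rack [-6.7 -4.9  1.3] M [-0.64  1.42 -0.48] g 0.006091738355192785 15.15
side galley rack xy [8.5 6.6] yaw rel rack -0.31 res 1.35 80
wrist galley rack xy [9.1 4.7] yaw rel rack -0.86 res 1.71 3242
```

>>> step_arm --pt "0.0017 -0.0015 0 0 0 0" --pt "0.0019 -0.0005 0 0 0 0" --pt "0.0019 -0.0005 0 0 0 0"

```text
time: 15.72
position: [0.5588, -0.1879, 0.189]
tool_rot: [0.77, 0.638, -0.002, -0.004]
ft_force: [-8.5, -2.7, 2.9]
grip_width: 0.0064
grip_force: 60.7
```

>>> step_arm --pt "0.0019 -0.0004 0 0 0 0" --pt "0.0019 -0.0005 0 0 0 0"

```text
time: 15.98
position: [0.5625, -0.1888, 0.189]
tool_rot: [0.77, 0.638, -0.002, -0.004]
ft_force: [-9.2, -3.1, 2.9]
grip_width: 0.0061
grip_force: 60.7
```

>>> step_arm --pt "0.0019 -0.0004 0 0 0 0" --pt "0.0019 -0.0005 0 0 0 0"

```text
time: 16.23
position: [0.5662, -0.1898, 0.189]
tool_rot: [0.77, 0.638, -0.002, -0.004]
ft_force: [-9.2, -2.9, 2.4]
grip_width: 0.006
grip_force: 60.7
```

```bash
python3 - <<'E'
from gal import *
for n in ('side','wrist'): tray(n)
E
```

```text
tcp [ 0.5662 -0.1898  0.189 ] rack xy [-85.2   6.8] yaw tool y -10.67 tilt [-0.009   0.0033] F rack [-8.2 -5.1  2.4] M [-0.52  1.58 -0.48] g 0.006008305355222635 16.225
side galley rack xy [21.7  6.3] yaw rel rack -0.47 res 1.38 69
wrist galley rack xy [22.   4.5] yaw rel rack -0.66 res 1.74 2837
```

>>> step_arm --pt "0.0019 -0.0005 0 0 0 0" --pt "0.0019 -0.0005 0 0 0 0" --pt "0.0019 -0.0005 0 0 0 -0.3"

```text
time: 16.8
position: [0.5719, -0.1912, 0.189]
tool_rot: [0.771, 0.636, -0.002, -0.004]
ft_force: [-8.4, -2.9, 2.7]
grip_width: 0.0061
grip_force: 60.5
```

>>> step_arm --pt "0.0019 -0.0007 0 0 0 -0.3" --pt "0.0019 -0.0007 0 0 0 -0.3" --pt "0.0019 -0.0005 0 0 0 -0.3"

```text
time: 17.18
position: [0.5784, -0.1931, 0.189]
tool_rot: [0.776, 0.63, -0.002, -0.003]
ft_force: [-6.4, -1.5, 1.9]
grip_width: 0.0062
grip_force: 60.3
```

>>> step_arm --pt "0.0029 -0.0007 0 0 0 0" --pt "0.0029 -0.0007 0 0 0 0" --pt "0.0029 -0.0007 0 0 0 0"

```text
time: 17.55
position: [0.5868, -0.1952, 0.189]
tool_rot: [0.776, 0.63, -0.002, -0.004]
ft_force: [-8.2, -1.3, 2.1]
grip_width: 0.006
grip_force: 60.3
```

```bash
python3 - <<'E'
from gal import *
for n in ('side','wrist'): tray(n)
E
```

```text
tcp [ 0.5868 -0.1952  0.189 ] rack xy [-63.9   6.6] yaw tool y -11.84 tilt [-0.0079  0.003 ] F rack [-7.7 -3.2  2.1] M [-0.35  1.3  -0.33] g 0.005969074661405909 17.55
no galley side
wrist galley rack xy [43.1  3.7] yaw rel rack -1.29 res 1.87 2257
```

>>> step_arm --pt "0.0029 -0.0007 0 0 0 0" --pt "0.0029 -0.0007 0 0 0 0" --pt "0.0029 -0.0007 0 0 0 0" --pt "0.0029 -0.0007 0 0 0 0"

```text
time: 18.25
position: [0.5982, -0.198, 0.189]
tool_rot: [0.776, 0.63, -0.002, -0.004]
ft_force: [-8.7, -2.2, 2.7]
grip_width: 0.0061
grip_force: 60.3
```

>>> step_arm --pt "0.0019 -0.0005 0 0 0 0" --pt "0.0019 -0.0005 0 0 0 0"

```text
time: 18.5
position: [0.6022, -0.199, 0.189]
tool_rot: [0.776, 0.63, -0.002, -0.004]
ft_force: [-8.5, -2.3, 2.1]
grip_width: 0.0057
grip_force: 60.3
```

>>> step_arm --pt "0.001 -0.0002 0 0 0 0" --pt "0.001 -0.0003 0 0 0 0"

```text
time: 18.75
position: [0.6041, -0.1995, 0.189]
tool_rot: [0.776, 0.63, -0.002, -0.004]
ft_force: [-8.2, -2.0, 3.0]
grip_width: 0.0057
grip_force: 60.3
```

```bash
python3 - <<'E'
from gal import *
for n in ('side','wrist'): tray(n)
E
```

```text
tcp [ 0.6041 -0.1995  0.189 ] rack xy [-46.1   6.6] yaw tool y -11.84 tilt [-0.008   0.0028] F rack [-7.5 -3.9  3. ] M [-0.3   1.32 -0.24] g 0.005735879990994007 18.75
no galley side
wrist galley rack xy [60.6  4.5] yaw rel rack -1.1 res 1.99 1472
```

>>> step_arm --pt "0.001 -0.0002 0 0 0 0" --pt "0.001 -0.0003 0 0 0 0"

```text
time: 19.2
position: [0.606, -0.2, 0.189]
tool_rot: [0.776, 0.63, -0.002, -0.004]
ft_force: [-8.6, -2.9, 3.0]
grip_width: 0.0063
grip_force: 60.3
```

>>> step_arm --pt "0.001 -0.0002 0 0 0 0" --pt "0 0 0 0 0 0"

```text
time: 19.45
position: [0.6065, -0.2001, 0.189]
tool_rot: [0.776, 0.631, -0.003, -0.004]
ft_force: [-8.6, -2.0, 4.1]
grip_width: 0.0062
grip_force: 60.3
```

>>> step_arm --pt "0.001 -0.0003 0 0 0 0" --pt "0 0 0 0 0 0"

```text
time: 19.7
position: [0.6071, -0.2002, 0.189]
tool_rot: [0.776, 0.631, -0.003, -0.005]
ft_force: [-10.8, -1.6, 4.4]
grip_width: 0.0065
grip_force: 60.3
```

>>> step_arm --pt "0.001 -0.0002 0 0 0 0" --pt "0 0 0 0 0 0"

```text
time: 19.95
position: [0.6076, -0.2004, 0.189]
tool_rot: [0.776, 0.631, -0.004, -0.006]
ft_force: [-11.8, -2.1, 5.2]
grip_width: 0.0065
grip_force: 60.3
```

```bash
python3 - <<'E'
from gal import *
c,P=tray('wrist');cv2.imwrite('pics/w4.png',c['pixels'])
E
```

```text
tcp [ 0.6076 -0.2004  0.189 ] rack xy [-42.5   6.6] yaw tool y -11.8 tilt [-0.0133  0.0044] F rack [-11.   -4.8   5.2] M [-0.4   2.09 -0.25] g 0.006486495948017716 19.95
wrist galley rack xy [62.3  6.9] yaw rel rack -2.06 res 2.53 994
```

View pics/w4.png

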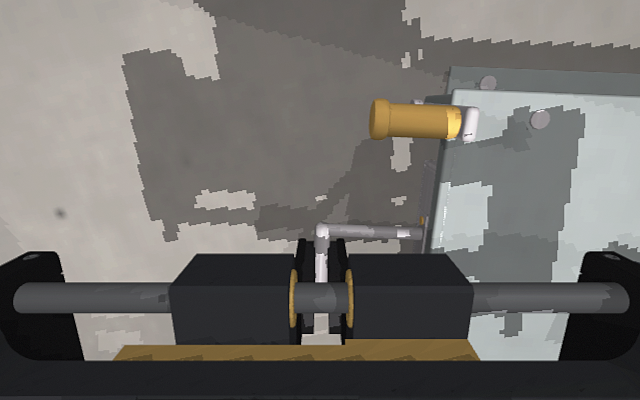

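The stem at (420,232) now ends at the rack face, so the front is inside the rack. The knob of the upright keeper is at (415,120). I ease off, open and lift.

>>> step_arm --pt "-0.0015 0.0003 0 0 0 0" --pt "0 0 0 0 0 0"

```text
time: 20.3
position: [0.607, -0.2002, 0.189]
tool_rot: [0.776, 0.63, -0.003, -0.004]
ft_force: [-9.4, -2.2, 4.1]
grip_width: 0.0063
grip_force: 60.3
```

>>> step_arm --pt "0 0 0 0 0 0" --pt "0 0 0 0 0 0" --pt "0 0 0 0 0 0" --jaw 0.035

```text
time: 20.68
position: [0.6107, -0.2011, 0.1899]
tool_rot: [0.777, 0.63, 0.001, 0.001]
ft_force: [-0.4, 0.9, -0.8]
grip_width: 0.0284
grip_force: 0.0
```

```bash
python3 - <<'E'
from gal import *
c,P=tray('wrist')
P=P[200:250,312:335].reshape(-1,3);P=P[(P[:,2]>.012)&(P[:,2]<.02)];L=(P[:,:2]-O)@np.c_[ex,ey]*1e3;print('bar x',L.mean(0),L.min(0),L.max(0))
E
```

```text
tcp [ 0.6107 -0.2011  0.1899] rack xy [-39.2   6.7] yaw tool y -11.88 tilt [ 0.003  -0.0009] F rack [-0.6  0.7 -0.8] M [ 0.04 -0.06  0.02] g 0.02835483160154919 20.675
wrist galley rack xy [62.   2.8] yaw rel rack -2.04 res 2.68 822
bar x [-39.02940072  24.34710098] [-43.69388964  13.8809194 ] [-32.44205756  28.68885567]
```

>>> step_arm --pt "-0.003 0.001 0.01 0 0 0" --pt "0 0 0.03 0 0 0" --pt "0 0 0.04 0 0 0" --pt "0 0 0.03 0 0 0" --pt "0 0 0 0 0 0"

```text
time: 21.4
position: [0.6076, -0.2006, 0.3029]
tool_rot: [0.777, 0.63, 0.002, 0.003]
ft_force: [-0.0, 0.0, -0.1]
grip_width: 0.0355
grip_force: 0.0
```

```bash
python3 - <<'E'
from gal import *
P0=np.load('topP.npy').reshape(-1,3)
for lo,hi in((-.16,-.12),(-.12,-.08),(-.08,-.04),(-.04,0)):
    s=P0[(P0[:,1]>lo)&(P0[:,1]<hi)&(P0[:,0]>.64)&(P0[:,0]<.85)&(P0[:,2]>.06)]
    print(lo,len(s),s.min(0) if len(s) else '',s.max(0) if len(s) else '')
c=camera('wrist');P=cloud(c,o);L=np.dstack([(P[...,:2]-O)@np.c_[ex,ey]*1e3,P[...,2]*1e3])
hsv=cv2.cvtColor(c['pixels'],cv2.COLOR_BGR2HSV)
m=(hsv[...,0]>12)&(hsv[...,0]<28)&(hsv[...,1]>120)&(L[...,2]>40)&(L[...,2]<80)&(abs(L[...,1]-85)<40)
print('knob',m.sum(),np.nanmedian(L[m],0),np.nanpercentile(L[m],5,axis=0),np.nanpercentile(L[m],95,axis=0))
f=L[(abs(L[...,2]-44)<2.5)&(L[...,0]>-10)&(L[...,0]<60)];
for y in(0,20,40,60,80):
    s=f[abs(f[:,1]-y)<8][:,0];print(y,len(s),np.percentile(s,1) if len(s) else '')
b=L[(L[...,2]>10)&(L[...,2]<20)&(L[...,0]<-2)&(L[...,0]>-70)&(abs(L[...,1])<60)];print('pull',len(b),b.min(0),b.max(0),np.percentile(b,[2,98],axis=0))
cv2.imwrite('pics/w5.png',c['pixels'])
E
```

```text
tcp [ 0.6076 -0.2006  0.3029] rack xy [-42.4   6.4] yaw tool y -11.92 tilt [ 0.0066 -0.0034] F rack [-0.   0.  -0.1] M [-0.07 -0.09 -0.01] g 0.03549926716094722 21.4
-0.16 24 [ 0.6414338  -0.13970207  0.06034676] [ 0.66450958 -0.12616674  0.0771581 ]
-0.12 0  
-0.08 248 [ 0.73023284 -0.06419863  0.06939552] [ 0.84241364 -0.04006082  0.21041083]
-0.04 428 [ 0.73307516 -0.03879596  0.07002518] [ 8.44115908e-01 -2.25193316e-06  2.76439548e-01]
knob 666 [-19.46170851  81.33282209  69.25962915] [-30.47693145  76.75813118  66.58626012] [-7.58719568 85.60333071 71.1575297 ]
0 1568 -0.629509359907771
20 1675 -0.6068543330287534
40 1791 -0.5092792440435178
60 1934 -0.5575418749219677
80 1937 0.6900710520322377
pull 1219 [-49.05520105 -18.01646179  12.6961751 ] [-2.04224673 28.93817924 19.30466866] [[-48.62143522 -17.22378542  13.81675797]
 [ -3.25710096  28.12131079  18.64081427]]
```

View pics/w5.png

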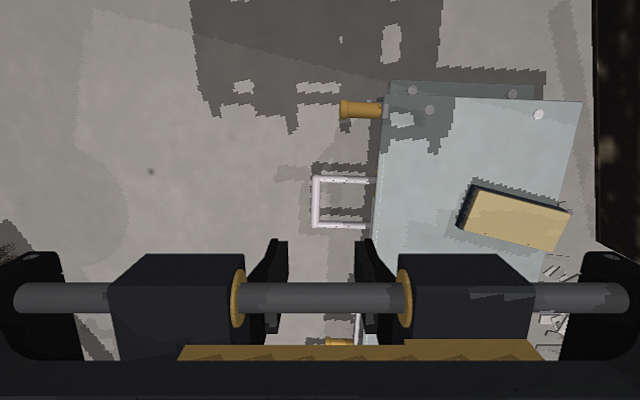

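The galley is home: its pull shows at (340,200) and the bar centre measures about 46 mm before the face. The knob is at (360,110). Next I close the fingers and go left of the knob.

>>> step_arm --pt "0.012 0.032 0 0 0 0" --pt "0.012 0.032 0 0 0 0" --pt "0.0125 0.032 0 0 0 0" --pt "0 0 -0.025 0 0 0" --pt "0 0 -0.025 0 0 0" --pt "0 0 -0.023 0 0 0" --pt "0 0 0 0 0 0" --jaw 0 --squeeze 10

```text
time: 22.32
position: [0.6417, -0.1037, 0.2228]
tool_rot: [0.777, 0.63, -0.002, -0.003]
ft_force: [0.1, 0.1, 1.1]
grip_width: 0.0002
grip_force: 0.0
```

```bash
python3 -c "import gal"
```

```text
tcp [ 0.6417 -0.1037  0.2228] rack xy [-32.8 108.6] yaw tool y -11.92 tilt [-0.0074  0.0026] F rack [0.1 0.1 1.1] M [-0.02 -0.08 -0.04] g 0.00017325908558370586 22.325
```

>>> step_arm --pt "0.003 -0.005 0 0 0 0" --pt "-0.001 -0.005 0 0 0 0" --pt "-0.001 -0.005 0 0 0 0" --pt "-0.001 -0.005 0 0 0 0" --pt "-0.001 -0.005 0 0 0 0" --pt "-0.001 -0.005 0 0 0 0" --pt "-0.001 -0.005 0 0 0 0" --pt "-0.001 -0.004 0 0 0 0" --pt "0 0 0 0 0 0"

```text
time: 23.45
position: [0.639, -0.1434, 0.2261]
tool_rot: [0.777, 0.63, -0.0, -0.0]
ft_force: [-0.8, 1.0, -0.7]
grip_width: 0.0004
grip_force: 0.6
```

```bash
cat > k.py <<'E'
from gal import *
for n in('wrist','side','top'):
    c=camera(n);P=cloud(c,o);L=np.dstack([(P[...,:2]-O)@np.c_[ex,ey]*1e3,P[...,2]*1e3])
    hsv=cv2.cvtColor(c['pixels'],cv2.COLOR_BGR2HSV)
    m=(hsv[...,0]>12)&(hsv[...,0]<28)&(hsv[...,1]>120)&(L[...,2]>15)&(L[...,2]<80)&(L[...,1]>20)&(L[...,1]<110)&(L[...,0]<0)&(L[...,0]>-45)
    if m.sum()>3: print(n,'knob',m.sum(),np.nanmedian(L[m],0).round(1),np.nanpercentile(L[m],3,axis=0).round(1),np.nanpercentile(L[m],97,axis=0).round(1))
    cv2.imwrite(f'pics/k_{n}.png',c['pixels'])
E
python3 k.py
```

```text
tcp [ 0.639  -0.1434  0.2261] rack xy [-25.8  69.4] yaw tool y -11.94 tilt [-0.001   0.0003] F rack [-1.   0.7 -0.7] M [ 0.22 -0.12 -0.04] g 0.0004120122710387758 23.45
```

>>> step_arm --pt "0.001 0.004 0 0 0 0" --pt "0 0 0.025 0 0 0" --pt "0 0 0.03 0 0 0" --pt "0 0 0.03 0 0 0" --pt "0 0 0 0 0 0"

```text
time: 24.22
position: [0.6414, -0.1395, 0.3145]
tool_rot: [0.777, 0.63, 0.002, 0.003]
ft_force: [0.3, 0.3, 0.1]
grip_width: 0.0005
grip_force: 0.0
```

```bash
python3 k.py
```

```text
tcp [ 0.6414 -0.1395  0.3145] rack xy [-24.4  73.8] yaw tool y -11.91 tilt [ 0.0067 -0.0031] F rack [0.2 0.4 0.1] M [-0.01 -0.07 -0.01] g 0.0005435962340584647 24.225
wrist knob 367 [-19.9  55.4  56.7] [-30.7  50.4  53.2] [-6.7 58.6 58.6]
side knob 14 [-21.8  55.8  54.8] [-32.7  50.9  53.9] [-9.6 60.6 56.6]
```

>>> step_arm --pt "-0.002 -0.0115 0 0 0 0" --pt "-0.002 -0.0115 0 0 0 0" --pt "0 0 -0.03 0 0 0" --pt "0 0 -0.03 0 0 0" --pt "0 0 -0.01 0 0 0" --pt "0 0 -0.006 0 0 0" --pt "0 0 -0.006 0 0 0" --pt "0 0 -0.006 0 0 0" --pt "0 0 0 0 0 0"

```text
time: 25.5
position: [0.6363, -0.162, 0.2232]
tool_rot: [0.777, 0.63, 0.0, -0.0]
ft_force: [0.8, 0.3, 0.3]
grip_width: 0.0008
grip_force: 0.0
```

```bash
python3 -c "import gal"
```

```text
tcp [ 0.6363 -0.162   0.2232] rack xy [-23.9  50.8] yaw tool y -11.94 tilt [-0.      0.0007] F rack [0.7 0.5 0.3] M [ 0.03 -0.08  0.  ] g 0.0007618691955426428 25.5
```

>>> step_arm --pt "-0.0005 -0.002 -0.003 0 0 0" --pt "0 -0.001 -0.003 0 0 0" --pt "0 0 -0.003 0 0 0"

```text
time: 25.88
position: [0.6357, -0.1654, 0.2142]
tool_rot: [0.777, 0.63, -0.0, 0.0]
ft_force: [-0.4, -0.1, 0.8]
grip_width: 0.0006
grip_force: 0.4
```

>>> step_arm --pt "0 0 -0.001 0 0 0" --pt "0 0 -0.001 0 0 0" --pt "0 0 0 0 0 0"

```text
time: 26.25
position: [0.6358, -0.1652, 0.2123]
tool_rot: [0.777, 0.63, 0.0, -0.0]
ft_force: [0.0, -0.4, -0.2]
grip_width: 0.0005
grip_force: 0.0
```

>>> step_arm --pt "0 0 -0.001 0 0 0" --pt "0 0 0 0 0 0"

```text
time: 26.5
position: [0.6358, -0.1652, 0.2116]
tool_rot: [0.777, 0.63, 0.0, 0.0]
ft_force: [0.3, -0.7, 1.6]
grip_width: 0.0002
grip_force: 0.7
```

>>> step_arm --pt "0 0 -0.001 0 0 0" --pt "0 0 0 0 0 0"

```text
time: 26.75
position: [0.6358, -0.1653, 0.2113]
tool_rot: [0.777, 0.63, 0.0, 0.0]
ft_force: [-1.6, -0.1, 5.3]
grip_width: 0.0005
grip_force: 2.8
```

>>> step_arm --pt "0 0 -0.001 0 0 0" --pt "0 0 0 0 0 0"

```text
time: 27.0
position: [0.6358, -0.1653, 0.211]
tool_rot: [0.777, 0.63, 0.0, 0.0]
ft_force: [-2.5, 1.4, 10.6]
grip_width: 0.0006
grip_force: 4.7
```

The force climbs steeply with the tips at z = 29 mm, which is the knob top in the shut position, so the keeper is at its stop. I retreat and check.

>>> step_arm --pt "0 0 0.01 0 0 0" --pt "0 0 0.04 0 0 0" --pt "0 0 0.05 0 0 0" --pt "-0.03 0.03 0.05 0 0 0" --pt "-0.05 0.05 0.04 0 0 0" --pt "-0.05 0.05 0 0 0 0" --pt "0 0 0 0 0 0"

```text
time: 27.88
position: [0.5199, -0.0505, 0.3876]
tool_rot: [0.776, 0.631, -0.002, -0.003]
ft_force: [0.9, 0.7, -0.4]
grip_width: 0.0002
grip_force: 0.0
```

```bash
python3 k.py; python3 - <<'E'
from h import *
a=cv2.imread('pics/k_side.png')[130:240,220:400];b=cv2.imread('pics/k_wrist.png')
cv2.imwrite('pics/kk.png',np.vstack([cv2.resize(a,(640,300)),cv2.resize(b[:260],(640,260))]))
P=np.load('topP.npy');c=camera('top');Q=cloud(c)
for l in('loupe','ink_tin','tape'):
    for r in cut_out(l,'top')[:1]: print(l,r['confidence'],np.nanmedian(Q[r['region']],0).round(3))
print(get_obs()['q'],get_obs()['time'])
E
```

```text
tcp [ 0.5199 -0.0505  0.3876] rack xy [-163.8  130.7] yaw tool y -11.75 tilt [-0.0063  0.0026] F rack [ 0.8  0.9 -0.4] M [-0.09 -0.11  0.01] g 0.00024057689255486153 27.875
wrist knob 148 [-15.7  44.8  28.9] [-26.5  38.5  25.4] [-6.8 47.5 30.6]
side knob 12 [-22.7  45.2  27.2] [-32.8  41.3  25.7] [-10.9  48.4  28.4]
top knob 14 [-23.4  44.4  27. ] [-31.2  41.3  21.7] [-10.2  47.9  36. ]
loupe 0.66 [ 0.688 -0.317  0.045]
ink_tin 0.72 [ 0.448 -0.432  0.046]
tape 0.9 [0.493 0.304 0.018]
[-3.15793172e-01  4.20700769e-01  1.69313635e+00 -3.88069526e-05
  1.02704685e+00 -1.06506043e-01] 28.225
```

View pics/kk.png

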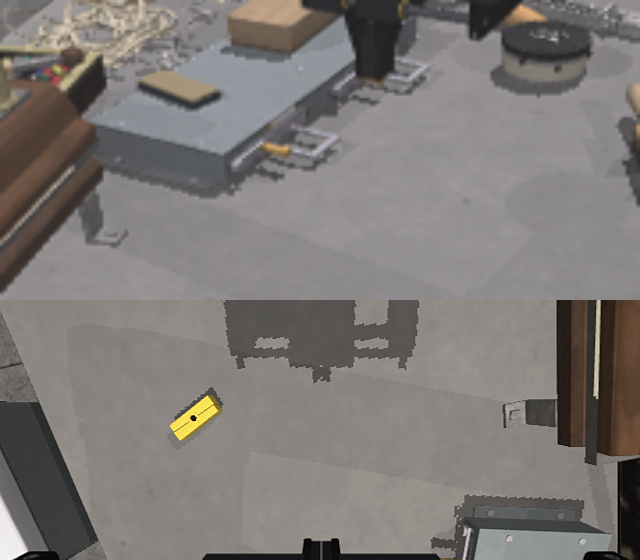

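The keeper lies level across the galley's front: its knob is at (275,148) in the upper picture, at y = 45 mm with its top at about z = 28 mm, which is shut. The galley is inside, the bystanders were never touched, and the arm is clear.

```bash
python3 -c "
from rig import hand_in
print(hand_in())"
```

```text
the job is handed in; nothing more can be done
None
```

The loaded galley is home on the buffer in the left bay, its keeper is swung down to the stop, and the job is handed in; the pieces were last seen in the tray before it went in, and the bystanders were not touched.

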